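# Dock the label reader and show it a volume

### The arm

A 7-joint arm with a two-finger parallel gripper is mounted at the origin on the work surface. World frame = base frame: x ahead of the robot, y to its left, z up, the work surface at z = 0. Lengths are in m, angles in rad, forces in N, time in s.
With the tool pointing down it reaches from about 0.425 to 0.925 m from the base axis. Payload 6.8 kg.
Tool frame: the origin (TCP) lies at the very end of the fingers, on their centre line; the grasp point (between the pads) lies 19 mm behind it; z points along the fingers, y is the line along which they close (so a half turn about z gives the same grasp; the last joint's range is limited). The gripper opens to 85 mm and grips with 20 to 120 N. Pads are 22 mm wide; open, the fingers measure 114 mm over their backs; the gripper's body (76 mm by 85 mm) begins 54 mm behind the grasp point. The pads swing forward as they close: fully open they stand 13 mm farther back than shut.
Start: joints at [1.031, 0.477, 0.022, 1.555, -0.011, 1.109, -0.083], TCP at [0.283, -0.613, 0.199] pointing down, gripper open.
Joint ranges: [-2.96, 2.96], [-0.34, 2.1], [-1.41, 1.46], [0.24, 2.44], [-1.37, 4.51], [0.17, 1.92], [-2.96, 2.96]. Speed limits (rad/s): [2.39, 2.39, 3.14, 3.14, 3.14, 3.14, 3.14].

### API

Orientations are given as a unit quaternion [w, x, y, z].
In Python, from station import bot gives the robot as it stands. The module is installed in compiled form; this text tells all that it offers.
- The arm moves only by the shell command python3 -m jog 'ROWS' [OPENING] [FORCE]. ROWS is JSON, a list of rows, each a list of 4 numbers: the shift along the tool's x, y, z in cm, then the turn about the tool's z in rad. In form: [[x, y, z, spin], ...]. A call has 1 to 20 rows; each row is the pose to reach, as a shift and turn from the pose commanded when the call began, along the tool's axes at that moment; what a row does not reach only later rows make up. A row lasts 1/12 s, in which the tool goes at most 41.7 mm and 7.16 degrees, less where a joint would pass 70% of its speed; a pose out of reach is approached as far as the arm can. A call with a gripper value outside its range is refused whole. OPENING is the closure, from -1 (fully open) to 1 (shut), set as the call begins (- or left out, the last holds). The fingers move at their own pace and stop on an object; FORCE is the grip in N (left out, the last holds). Time passes only in rows, so rows that repeat a pose let the fingers close. It gives the time, the measured TCP pose, the force, the opening and the grip force at its end, in the units of the state.
- bot.get_obs(): the state, without advancing time (a new reading comes with each control period).
- bot.read_camera(name): name is "scene" or "top" or "wrist"; returns a dict with "pixels" (400x640x3 uint8, red, green, blue), "depth" (400x640 float32, m along the optical axis (not along the pixel's ray), 0 where there is no reading), "fovy" (degrees; the focal length in pixels is half the picture's height over the tangent of half this angle, whatever the lens; pixels are square), "cx", "cy" (the principal point, pixels), "pose" (4x4, takes a point from camera to world coordinates). Camera axes: x right, y down, z forward; pixel columns grow to the right and rows downward; lengths in m; the calibration is good to about 2 mm. A picture is of the moment at which its call begins.
- bot.hand_in(): hands the job in; it is judged then, once.
The state is a dict: "t": time; "q": joint angles; "joint_vel": joint speeds; "joint_torque": joint torques, N m; "eef_pos": TCP position; "tool_rot": TCP orientation; "contact_force": force on the tool from outside, world axes, zero at the start; "torque": the same for the moment, N m; "gripper_width": opening from 0.0 (shut) to 1.0 (fully open); "grasp_force": force on a finger pad.
Only numpy, scipy, OpenCV 4.12 (cv2) and the standard library are available. Lean on these libraries where they do the work, as an engineer would, in place of code of your own. Each camera call takes 0.05 s, during which the arm holds its last target. There are 200 camera calls.

### The job

Set the label reader's head fully home on its dock, over the two pegs and with its window to the dock's front, and let go of it. Then take the tallest volume out of the book stand and hold it up in the air to the reader: upright, spine square to the window, with the centre of its spine label level with and centred on the window and about 7 cm in front of it, not touching the reader. Finish while holding it still there, and leave the other volumes and the things on the desk where they are.

Things in the scene. Friction and masses are not known exactly. Their poses are not given: they have to be found in the camera images.
- dock: Fixed grey dock plate 110 (x) x 130 (y) x 14 mm, origin at the centre of its underside, front on its -x side (a black cable stub at +x). Two upright steel pegs stand 18 mm above its top: 14 mm thick at y = +32 mm, 9 mm thick at y = -32 mm (x = 0), tips chamfered. The seated head's origin lies 14 mm straight above the dock's origin, axes parallel.
- head: Loose reader head, 0.35-0.6 kg, origin at the centre of its underside, z up, window on its -x side. Foot 72 (x) x 104 (y) x 24 mm, from below two holes 24 mm deep: 17 mm wide at y = +32, 12 mm at y = -32 mm (1.5 mm play round each peg). White body 46 x 80 mm, z = 24 to 134 mm; on top a ridge 22 thick (x), 60 long (y), z = 134 to 172 mm: pinch it across x. Starts standing on the desk.
- window (a point): Centre of the reader head's black window (62 wide x 44 mm high), on the head's front face at x = -25, y = 0, z = 85 mm of the head; axes as the head's: the window looks along -x.
- stand: Fixed wooden book stand 110 (x) x 245 (y) x 36 mm, origin at the centre of its underside. Three slots 32 mm wide run through along x at y = -75, 0, +75 mm, their floor 10 mm above the desk. One volume stands loosely upright in each, spine to -x (towards the robot), the order varies.
- tall_volume: The tallest volume: a bound book, 106 mm from spine to fore-edge (x), 26 mm thick (y), 165 mm tall (z), about 0.34 kg (0.25-0.45). Origin at the centre of its lower edge, spine on its -x side. All volumes have the same binding. It rises 45 mm and more above the others, so it can be pinched across its thickness near the top edge.
- label (a point): Centre of the white label (30 mm high) on the tallest volume's spine: x = -53, y = 0, z = 35 mm of the volume; axes as the volume's.
- mid_volume: Another volume, 106 x 26 x 120 mm tall, origin at the centre of its lower edge; stays in the stand.
- low_volume: Another volume, 106 x 26 x 105 mm tall, origin at the centre of its lower edge; stays in the stand.
- mug: White mug, 80 mm wide, 90 mm tall, origin under its centre; bystander.
- tape: Roll of clear tape lying flat, 90 mm wide, 24 mm high; bystander.
- stamp: Wooden hand stamp, 36 mm wide, 74 mm tall; bystander.
- ink_pad: Flat ink pad, 70 x 110 x 15 mm; bystander.
- pamphlets: Pile of pamphlets, about 115 x 165 x 40 mm; bystander.
- card_box: Box of index cards, 130 x 100 x 86 mm; bystander.
Things that resemble listed ones, but are neither listed nor needed, are in the scene too. Leave any purple look-alike of the tall_volume alone.

How it is judged:
On the way, in this order (a step that is already met when the one before it is completed fails the run):
1. the reader head is fully seated on its dock, window to the front, and released (horizontal distance between head and dock below 0.004 m and z of head in the frame of dock between 0.01 and 0.0175 m and angle between the x axis of head and the x axis of dock, either way round below 0.06 rad and angle between head's own z axis and vertical below 0.06 rad and x of window in the frame of dock below 0 m and contact force between head and the arm below 0.1 N and contact force between head and the fingers below 0.1 N and linear speed of head below 0.02 m/s), for 0.2 s.
2. the tallest volume is lifted clear of the stand, held in the gripper (height (world z) of tall_volume above 0.04 m and contact force between tall_volume and the fingers above 1 N and contact force between tall_volume and stand below 0.2 N and contact force between tall_volume and head below 0.2 N and contact force between tall_volume and dock below 0.2 N and contact force between tall_volume and mid_volume below 0.2 N and contact force between tall_volume and low_volume below 0.2 N and contact force between tall_volume and mug below 0.2 N and contact force between tall_volume and tape below 0.2 N and contact force between tall_volume and stamp below 0.2 N and contact force between tall_volume and ink_pad below 0.2 N and contact force between tall_volume and pamphlets below 0.2 N and contact force between tall_volume and card_box below 0.2 N), for 0.2 s.
At the end, for the whole second after the job is handed in: Head seated on the dock (4 mm, 0.06 rad), window to the front, released. Tallest volume held still in the air by the gripper alone: upright within 0.12 rad, spine square to the window within 0.17 rad, label centre 45-95 mm in front of it and within 20 mm sideways and in height (horizontal distance between head and dock below 0.004 m and z of head in the frame of dock between 0.01 and 0.0175 m and angle between the x axis of head and the x axis of dock, either way round below 0.06 rad and angle between head's own z axis and vertical below 0.06 rad and x of window in the frame of dock below 0 m and contact force between head and the fingers below 0.1 N and x of label in the frame of window between -0.095 and -0.045 m and y of label in the frame of window between -0.02 and 0.02 m and z of label in the frame of window between -0.02 and 0.02 m and x of tall_volume in the frame of window below -0.08 m and angle between tall_volume's own z axis and vertical below 0.12 rad and angle between the x axis of tall_volume and the x axis of head, either way round below 0.17 rad and height (world z) of tall_volume above 0.03 m and contact force between tall_volume and the fingers above 1 N and linear speed of tall_volume below 0.02 m/s and contact force between tall_volume and stand below 0.2 N and contact force between tall_volume and head below 0.2 N and contact force between tall_volume and dock below 0.2 N and contact force between tall_volume and mid_volume below 0.2 N and contact force between tall_volume and low_volume below 0.2 N and contact force between tall_volume and mug below 0.2 N and contact force between tall_volume and tape below 0.2 N and contact force between tall_volume and stamp below 0.2 N and contact force between tall_volume and ink_pad below 0.2 N and contact force between tall_volume and pamphlets below 0.2 N and contact force between tall_volume and card_box below 0.2 N); the arm keeps its last pose, push and grip.
It fails at once if Another volume is moved by more than 3 cm or tipped over (distance of any of mid_volume, low_volume from where it was at the start of the episode above 0.03 m or angle between any of mid_volume, low_volume's own z axis and vertical above 0.5 rad).
It fails at once if Something else on the desk is moved by more than 3 cm or tipped over (distance of any of mug, tape, stamp, ink_pad, pamphlets, card_box from where it was at the start of the episode above 0.03 m or angle between any of mug, tape, stamp, ink_pad, pamphlets, card_box's own z axis and vertical above 0.5 rad).
It also fails if it takes over 58 s, if anything falls off the work surface, if the arm or the gripper's body presses on something with over 40 N, if the wrist force passes 120 N, or if a joint passes its speed limit or range.

## Working session

There is one attempt and no reset: what is moved stays moved. The work goes in short steps, Python scripts to look and compute and a shell command to move; the robot and the scene stay as the last step left them, time stands still between calls to the robot, and variables do not carry over. Pictures are saved under pics/ and viewed, at most 12 in all, crops included, and the job is handed in when it is done.

```bash
mkdir -p pics; cat > h.py <<'E'
import numpy as np, cv2, json
from station import bot
def grab(n):
    c=bot.read_camera(n); f=200/np.tan(np.radians(c['fovy'])/2)
    v,u=np.mgrid[0:400,0:640]; d=c['depth']
    P=np.stack([(u-c['cx'])/f*d,(v-c['cy'])/f*d,d],-1)@c['pose'][:3,:3].T+c['pose'][:3,3]
    P[d==0]=np.nan
    return c,P
def save(c,name): cv2.imwrite('pics/'+name,c['pixels'][:,:,::-1])
E
python3 - <<'E'
from h import *
o=bot.get_obs(); print({k:np.round(v,3).tolist() for k,v in o.items()})
ims=[]
for n in ('scene','top'):
    c,P=grab(n); np.savez(n,P=P,px=c['pixels'],d=c['depth'],pose=c['pose'],k=[c['fovy'],c['cx'],c['cy']]); save(c,n+'0.png'); print(n,c['fovy'],c['cx'],c['cy'],c['pose'].round(3).tolist())
E
```

```text
{'t': 0.0, 'q': [1.031, 0.478, 0.022, 1.556, -0.012, 1.109, -0.083], 'joint_vel': [-0.002, -0.001, 0.002, -0.0, 0.002, -0.0, 0.002], 'joint_torque': [-0.001, -59.645, 1.607, -28.12, 0.012, 0.009, 0.0], 'eef_pos': [0.282, -0.612, 0.198], 'tool_rot': [-0.001, 0.977, 0.214, -0.0], 'contact_force': [0.187, 0.104, 0.055], 'torque': [-0.018, 0.054, 0.006], 'grasp_force': 0.0, 'gripper_width': 0.998}
scene 43.063863401191014 321.30656382354385 197.68921713331207 [[0.715, 0.369, -0.594, 1.337], [0.699, -0.391, 0.599, -0.741], [-0.011, -0.843, -0.537, 0.811], [0.0, 0.0, 0.0, 1.0]]
top 54.867733279842255 316.1295330428904 196.0076712698328 [[-0.03, -0.994, 0.109, 0.435], [-1.0, 0.031, 0.003, 0.049], [-0.006, -0.109, -0.994, 1.183], [0.0, 0.0, 0.0, 1.0]]
```

View pics/scene0.png

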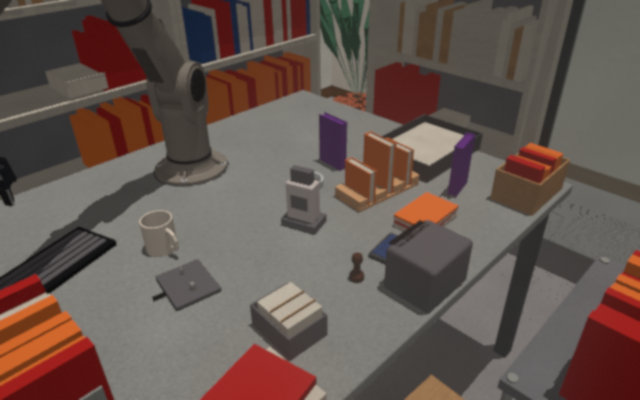

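View pics/top0.png

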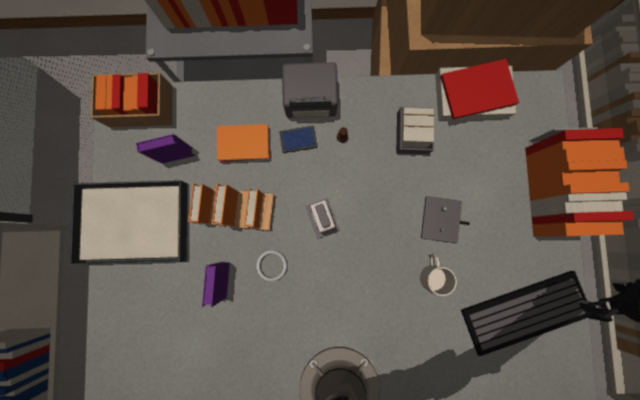

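The scene picture shows the head at (303,200), window facing lower-left, the dock at (188,285) with its cable stub at (160,296), and three orange volumes in the stand at (360,180), (378,158) and (402,160). There are purple look-alikes at (333,140) and (460,165). In the top view these are the head (321,217), dock (443,219) with stub (467,222), and stand (230,207). The tall candidates are the two purples and the orange middle volume. The orange middle one fits: it is in the stand, tallest there and not purple. I'll confirm it with a crop.

```bash
python3 - <<'E'
from h import *
def rect(Q):
    r=cv2.minAreaRect((Q[:,:2]*1000).astype(np.float32)); return np.round(cv2.boxPoints(r)).tolist(), np.round(r[0],1),np.round(r[1],1),round(r[2],1)
T=np.load('top.npz');S=np.load('scene.npz')
def reg(D,u0,u1,v0,v1,z0,z1):
    Q=D['P'][v0:v1,u0:u1].reshape(-1,3); return Q[(Q[:,2]>z0)&(Q[:,2]<z1)]
for nm,D,b in (('head top',T,(300,345,190,245)),('head scene',S,(275,335,160,235))):
    for z in ((.005,.03),(.03,.12),(.125,.14),(.15,.2)):
        Q=reg(D,*b,*z); print(nm,z,len(Q), np.median(Q[:,2]).round(4) if len(Q) else '', rect(Q) if len(Q)>5 else '')
for nm,D,b in (('dock top',T,(415,475,190,250)),('dock scene',S,(150,225,255,310))):
    for z in ((.007,.022),(.023,.06)):
        Q=reg(D,*b,*z); print(nm,z,len(Q),np.median(Q[:,2]).round(4) if len(Q) else '',rect(Q) if len(Q)>5 else '',)
        if z[0]>.02: print(Q.round(3).tolist()[:20])
for nm,D,b in (('stand top',T,(180,285,175,240)),('stand scene',S,(335,425,130,210))):
    for z in ((.02,.045),(.1,.12),(.12,.135),(.15,.2)):
        Q=reg(D,*b,*z); print(nm,z,len(Q),np.median(Q[:,2]).round(4) if len(Q) else '',rect(Q) if len(Q)>5 else '')
a=cv2.resize(S['px'][120:240,270:430,::-1],(800,600),interpolation=cv2.INTER_CUBIC)
a=cv2.convertScaleAbs(a,alpha=1.5)
b=cv2.resize(T['px'][170:250,180:300,::-1],None,fx=3,fy=3,interpolation=cv2.INTER_CUBIC)
a[:240,:360]=cv2.convertScaleAbs(b,alpha=1.5)
cv2.imwrite('pics/crop1.png',a)
E
```

```text
head top (0.005, 0.03) 320 0.0234 ([[424.0, -11.0], [578.0, -22.0], [585.0, 81.0], [431.0, 92.0]], array([504.4,  34.8]), array([102.9, 154.1]), 86.0)
head top (0.03, 0.12) 23 0.1011 ([[438.0, 29.0], [462.0, 7.0], [514.0, 67.0], [490.0, 89.0]], array([476.1,  48. ]), array([79.4, 32.5]), 48.9)
head top (0.125, 0.14) 288 0.1329 ([[450.0, 45.0], [464.0, 2.0], [540.0, 27.0], [526.0, 71.0]], array([495. ,  36.2]), array([80. , 45.6]), 18.5)
head top (0.15, 0.2) 193 0.1714 ([[463.0, 37.0], [470.0, 16.0], [526.0, 35.0], [519.0, 56.0]], array([494.6,  36. ]), array([59.1, 21.9]), 18.2)
head scene (0.005, 0.03) 735 0.0197 ([[169.0, 218.0], [454.0, -81.0], [597.0, 56.0], [312.0, 354.0]], array([382.8, 136.8]), array([197.6, 413.2]), 43.7)
head scene (0.03, 0.12) 937 0.0771 ([[356.0, 221.0], [473.0, -13.0], [550.0, 26.0], [434.0, 259.0]], array([453.4, 123.3]), array([ 86.8, 261. ]), 26.4)
head scene (0.125, 0.14) 252 0.1342 ([[454.0, 40.0], [471.0, -4.0], [545.0, 25.0], [528.0, 69.0]], array([499.4,  32.4]), array([80.1, 47.5]), 21.0)
head scene (0.15, 0.2) 275 0.168 ([[467.0, 40.0], [472.0, 
[... 2211 characters left out ...]
87.0, 314.0], [483.0, 328.0]], array([533., 307.]), array([ 28.2, 105.2]), 82.2)
stand scene (0.02, 0.045) 1980 0.0376 ([[196.0, 536.0], [504.0, 96.0], [738.0, 260.0], [431.0, 700.0]], array([467.2, 398. ]), array([285.8, 536.9]), 34.9)
stand scene (0.1, 0.12) 680 0.1119 ([[334.0, 234.0], [584.0, 211.0], [601.0, 392.0], [352.0, 416.0]], array([467.7, 313.3]), array([182.3, 250.6]), 84.6)
stand scene (0.12, 0.135) 352 0.1279 ([[342.0, 322.0], [548.0, 213.0], [631.0, 370.0], [425.0, 479.0]], array([486.3, 346. ]), array([177.5, 233. ]), 62.1)
stand scene (0.15, 0.2) 423 0.1704 ([[477.0, 296.0], [588.0, 282.0], [592.0, 316.0], [481.0, 330.0]], array([534.4, 305.6]), array([ 34.4, 111.8]), 82.8)
```

View pics/crop1.png

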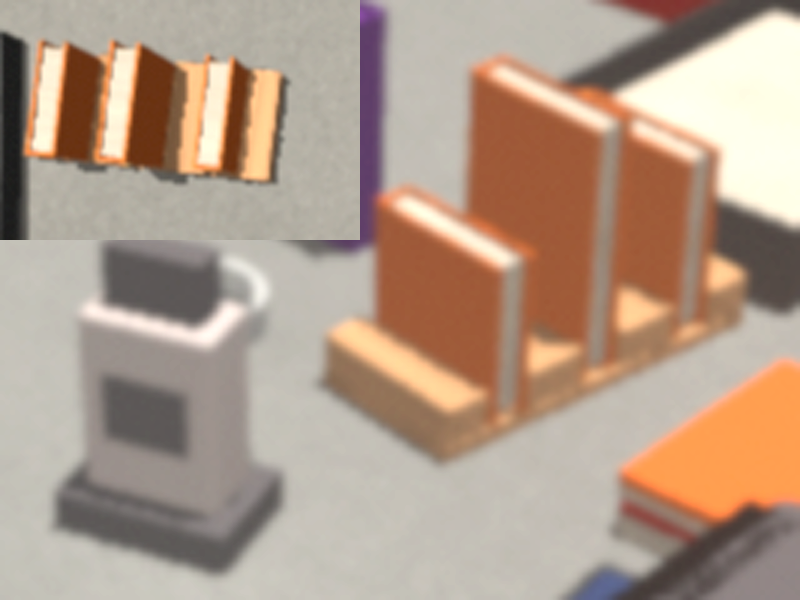

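The crop confirms it: the middle orange volume in the stand is the tall one, its top near (545,90) clearly above its orange neighbours. The purple copies stand outside the stand. The window faces world -y, and the dock's cable points to world -y. I'm moving to hover over the head.

```bash
cat >> h.py <<'E'
from scipy.spatial.transform import Rotation as R
def go(x,y,z,psi):
    "tool-frame row (cm, rad) from the present pose to TCP x,y,z with tool x axis at world yaw psi (deg)"
    o=bot.get_obs(); M=R.from_quat(np.roll(o['tool_rot'],-1)).as_matrix()
    d=M.T@(np.array([x,y,z])-o['eef_pos'])*100
    p=np.degrees(np.arctan2(M[1,0],M[0,0]))
    s=(p-psi+180)%360-180
    print('row',d.round(2),'spin',round(np.radians(s),3),'| psi',round(p,2),'tilt',round(np.degrees(np.arccos(-M[2,2])),2),'tcp',o['eef_pos'].round(4),'t',o['t'])
def rect(Q):
    r=cv2.minAreaRect((Q[:,:2]*1000).astype(np.float32)); return np.round(r[0],1),np.round(r[1],1),round(r[2],1)
E
python3 -m jog '[[23,-25,-5,0.05],[46.6,-49.8,-5.2,0.108],[46.6,-49.8,-5.2,0.108],[46.6,-49.8,-5.2,0.108],[46.6,-49.8,-5.2,0.108],[46.6,-49.8,-5.2,0.108],[46.6,-49.8,-5.2,0.108],[46.6,-49.8,-5.2,0.108],[46.6,-49.8,-5.2,0.108],[46.6,-49.8,-5.2,0.108],[46.6,-49.8,-5.2,0.108],[46.6,-49.8,-5.2,0.108],[46.6,-49.8,-5.2,0.108],[46.6,-49.8,-5.2,0.108],[46.6,-49.8,-5.2,0.108],[46.6,-49.8,-5.2,0.108],[46.6,-49.8,-5.2,0.108],[46.6,-49.8,-5.2,0.108],[46.6,-49.8,-5.2,0.108],[46.6,-49.8,-5.2,0.108]]' -1 40
python3 - <<'E'
from h import *
go(.497,.035,.25,18.5)
c,P=grab('wrist'); np.savez('w1',P=P,px=c['pixels']); save(c,'w1.png'); print(c['fovy'],c['pose'].round(3).tolist())
for z in ((.012,.03),(.125,.14),(.155,.2)):
    m=(P[...,2]>z[0])&(P[...,2]<z[1]); m&=np.hypot(P[...,0]-.497,P[...,1]-.035)<.08
    Q=P[m]; print(z,len(Q),np.median(Q[:,2]).round(4),rect(Q)) if len(Q)>5 else print(z,len(Q))
E
```

```text
t: 1.77
eef_pos: [0.4968, 0.033, 0.2506]
tool_rot: [0.0, 0.987, 0.161, -0.001]
contact_force: [-0.4, -0.8, -0.1]
gripper_width: 0.999
grasp_force: 0.0
row [ 0.08 -0.19  0.06] spin -0.0 | psi 18.48 tilt 0.08 tcp [0.4968 0.033  0.2506] t 1.7667
71.75286394806238 [[0.318, -0.9, -0.297, 0.573], [-0.948, -0.302, -0.098, 0.059], [-0.001, 0.313, -0.95, 0.425], [0.0, 0.0, 0.0, 1.0]]
(0.012, 0.03) 924 0.0241 (array([495.7,  36.8]), array([104. ,  72.1]), 18.2)
(0.125, 0.14) 1590 0.1338 (array([496.9,  36.8]), array([78.6, 46. ]), 18.3)
(0.155, 0.2) 1414 0.172 (array([496.6,  36.6]), array([59.5, 21.9]), 18.3)
```

View pics/w1.png

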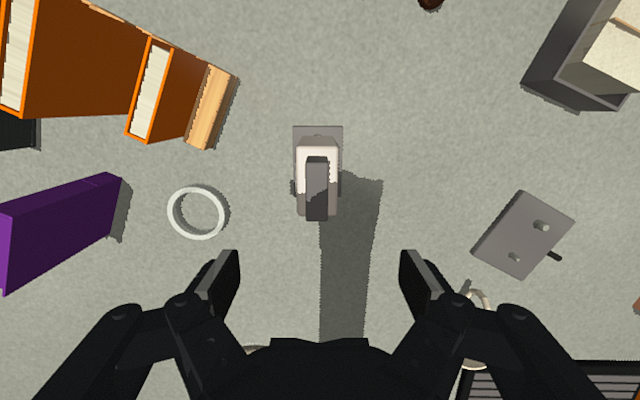

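The wrist view shows the head's ridge at (317,187), with the dock on the right: thick peg (541,226), thin peg (514,257). The head is at (0.4965, 0.0367), ridge at 18.3°. Going down to it.

```bash
python3 -m jog '[[0.1,-0.36,3,0],[0.1,-0.36,6,0],[0.1,-0.36,9,0],[0.1,-0.36,11,0],[0.1,-0.36,11,0],[0.1,-0.36,11,0],[0.1,-0.36,11,0]]' -1 40
python3 -c "
from h import *
go(.4965,.0367,.139,18.3)"
```

```text
t: 2.4
eef_pos: [0.498, 0.0373, 0.1424]
tool_rot: [0.0, 0.987, 0.16, 0.001]
contact_force: [-0.3, 0.8, 1.0]
gripper_width: 1.003
grasp_force: 0.0
row [-0.16  0.01  0.34] spin 0.003 | psi 18.47 tilt 0.1 tcp [0.498  0.0373 0.1424] t 2.4
```

```bash
python3 -m jog '[[-0.15,0,0.3,0.003],[-0.15,0,0.3,0.003],[-0.15,0,0.3,0.003]]' -1 40
python3 -m jog '[[0,0,0,0],[0,0,0,0],[0,0,0,0],[0,0,0,0],[0,0,0,0],[0,0,0,0],[0,0,0,0],[0,0,0,0],[0,0,0,0],[0,0,0,0]]' 1 60
python3 -c "
from h import *
go(.4965,.0367,.139,18.3)"
```

```text
t: 2.65
eef_pos: [0.4962, 0.0374, 0.139]
tool_rot: [0.0, 0.987, 0.16, 0.001]
contact_force: [0.0, 0.1, -0.3]
gripper_width: 0.998
grasp_force: 0.0
t: 3.48
eef_pos: [0.496, 0.0372, 0.1384]
tool_rot: [0.0, 0.987, 0.16, 0.0]
contact_force: [-1.4, -2.2, 4.9]
gripper_width: 0.208
grasp_force: 58.9
row [ 0.03  0.07 -0.06] spin 0.001 | psi 18.36 tilt 0.04 tcp [0.496  0.0372 0.1384] t 3.4833
```

```bash
python3 -m jog '[[0,0,-2,0],[0,0,-4,0],[0,0,-6.5,0],[-1,3,-6.5,-0.1],[-2.5,6,-6.5,-0.2],[-4,9,-6.5,-0.3],[-5,12,-6.5,-0.4],[-5,12,-6.5,-0.5],[-5,12,-6.5,-0.6],[-5,12,-6.5,-0.7],[-5,12,-6.5,-0.8],[-5,12,-6.5,-0.8],[-5,12,-6.5,-0.8]]' 1 60
python3 - <<'E'
from h import *
go(.484,-.327,.204,170)
W=np.load('w1.npz'); 
def pegs(P,ctr=(.483,-.33)):
    m=(P[...,2]>.023)&(P[...,2]<.045)&(abs(P[...,0]-ctr[0])<.06)&(abs(P[...,1]-ctr[1])<.03)
    lab=cv2.connectedComponentsWithStats(m.astype(np.uint8))
    for i in range(1,lab[0]):
        Q=P[lab[1]==i]
        if len(Q)>8:
            T=Q[Q[:,2]>.029]; print('peg',len(Q),'top',len(T),(T.mean(0)*1000).round(1) if len(T) else '',rect(Q), Q[:,2].max().round(4))
    m=(P[...,2]>.011)&(P[...,2]<.017)&(abs(P[...,0]-ctr[0])<.09)&(abs(P[...,1]-ctr[1])<.09)
    m=cv2.morphologyEx(m.astype(np.uint8),cv2.MORPH_OPEN,np.ones((9,9)))>0
    print('plate',m.sum(),rect(P[m]) if m.sum()>5 else '')
pegs(W['P'])
c,P=grab('wrist'); save(c,'w2.png'); np.savez('w2',P=P,px=c['pixels']); pegs(P)
E
```

```text
t: 4.57
eef_pos: [0.4849, -0.092, 0.2019]
tool_rot: [-0.001, 0.848, 0.53, -0.001]
contact_force: [0.6, -0.9, -5.0]
gripper_width: 0.212
grasp_force: 62.3
row [-21.18  10.2   -0.22] spin -1.849 | psi 64.06 tilt 0.15 tcp [ 0.4849 -0.092   0.2019] t 4.5667
peg 83 top 46 [ 513.9 -330.    31.1] (array([ 513.7, -329.9]), array([12.4, 13.2]), 68.3) 0.0329
peg 39 top 16 [ 450.1 -319.4   30.8] (array([ 450.4, -319. ]), array([6.1, 8.4]), 85.5) 0.0327
plate 4153 (array([ 481.8, -325.8]), array([112.7, 129.9]), 80.5)
plate 528 (array([ 511.7, -290.8]), array([29.8, 55.4]), 79.5)
```

View pics/w2.png

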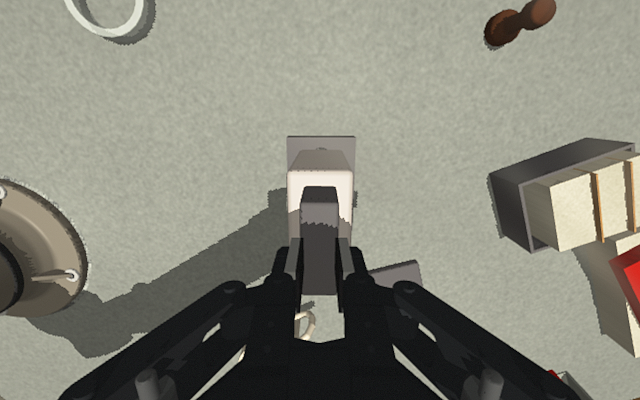

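The second wrist view shows the held head at (321,200) over clear desk, with the dock peeking out from under the hand at (400,270). From the first view the pegs are at (0.5138, -0.3300) and (0.4502, -0.3192). I'll go beside the dock, higher, to see the pegs and the held head in one picture.

```bash
python3 -m jog '[[0,0,-3,-0.12],[-2,2,-5.3,-0.24],[-5,5,-5.3,-0.36],[-8,9,-5.3,-0.48],[-11,13,-5.3,-0.6],[-14,17,-5.3,-0.72],[-16,20,-5.3,-0.84],[-17.8,20.9,-5.3,-0.96],[-17.8,20.9,-5.3,-1.08],[-17.8,20.9,-5.3,-1.2],[-17.8,20.9,-5.3,-1.32],[-17.8,20.9,-5.3,-1.44],[-17.8,20.9,-5.3,-1.56],[-17.8,20.9,-5.3,-1.68],[-17.8,20.9,-5.3,-1.8],[-17.8,20.9,-5.3,-1.856],[-17.8,20.9,-5.3,-1.856],[-17.8,20.9,-5.3,-1.856],[-17.8,20.9,-5.3,-1.856]]' 1 60
cat >> h.py <<'E'
def pegs(P,ctr=(.483,-.33)):
    m=(P[...,2]>.023)&(P[...,2]<.045)&(abs(P[...,0]-ctr[0])<.06)&(abs(P[...,1]-ctr[1])<.03)
    lab=cv2.connectedComponentsWithStats(m.astype(np.uint8))
    for i in range(1,lab[0]):
        Q=P[lab[1]==i]
        if len(Q)>8:
            T=Q[Q[:,2]>.029]; print('peg',len(Q),'top',len(T),(T.mean(0)*1000).round(1) if len(T) else '',rect(T if len(T)>5 else Q), Q[:,2].max().round(4))
    m=(P[...,2]>.011)&(P[...,2]<.017)&(abs(P[...,0]-ctr[0])<.09)&(abs(P[...,1]-ctr[1])<.09)
    m=cv2.morphologyEx(m.astype(np.uint8),cv2.MORPH_OPEN,np.ones((9,9)))>0
    print('plate',m.sum(),rect(P[m]) if m.sum()>5 else '')
E
python3 - <<'E'
from h import *
go(.482,-.3245,.255,170.4)
o=bot.get_obs(); tz=o['eef_pos'][2]
c,P=grab('wrist'); save(c,'w3.png'); np.savez('w3',P=P,px=c['pixels']); pegs(P)
# held head: heights relative to TCP (body top 5 mm below, foot top 115 mm below)
for a,b in ((-.122,-.108),(-.012,.001)):
    m=(P[...,2]>tz+a)&(P[...,2]<tz+b)&(np.hypot(P[...,0]-o['eef_pos'][0],P[...,1]-o['eef_pos'][1])<.075)
    m=cv2.morphologyEx(m.astype(np.uint8),cv2.MORPH_OPEN,np.ones((3,3)))>0
    if m.sum()>5: print(m.sum(),np.median(P[m][:,2]).round(4),rect(P[m]), cv2.boxPoints(cv2.minAreaRect((P[m][:,:2]*1000).astype(np.float32))).round(1).tolist())
E
```

```text
t: 6.2
eef_pos: [0.5968, -0.3432, 0.2556]
tool_rot: [-0.0, 0.084, 0.996, 0.0]
contact_force: [0.0, 0.4, -6.2]
gripper_width: 0.205
grasp_force: 65.6
row [11.63 -0.07  0.07] spin -0.0 | psi 170.39 tilt 0.04 tcp [ 0.5968 -0.3432  0.2556] t 6.2
peg 45 top 32 [ 451.5 -321.4   31.2] (array([ 451.2, -321.1]), array([6.9, 7.3]), 31.8) 0.0333
peg 79 top 73 [ 514.3 -332.3   31.5] (array([ 514.3, -332.4]), array([11. , 11.7]), 80.4) 0.0343
plate 7503 (array([ 482.7, -326.9]), array([109.2, 129.2]), 80.1)
1261 0.1411 (array([ 563.6, -335.2]), array([72.4, 37. ]), 79.5) [[538.7999877929688, -367.3999938964844], [575.0999755859375, -374.20001220703125], [588.4000244140625, -303.0], [552.0, -296.20001220703125]]
2637 0.2508 (array([ 584.8, -340.4]), array([46.2, 57.3]), 80.0) [[552.5999755859375, -358.1000061035156], [609.0999755859375, -368.1000061035156], [617.0999755859375, -322.6000061035156], [560.5999755859375, -312.6000061035156]]
```

View pics/w3.png

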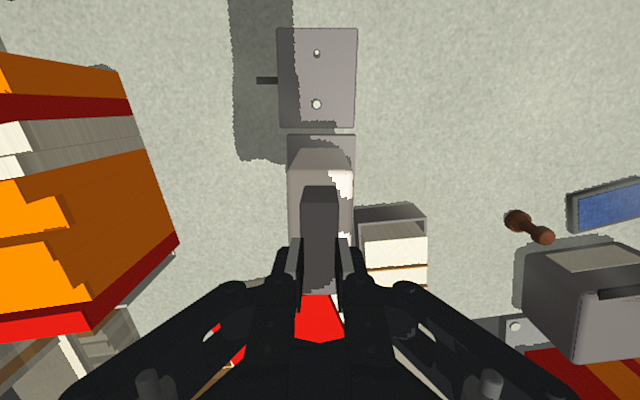

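The third wrist view shows the dock plate at (317,78), the thin peg at (317,53), the thick peg at (316,104) and the cable stub at (265,80). The head is held square, with its foot edge at (321,137). I'm moving over the dock and cross-checking with the fixed cameras.

```bash
python3 -m jog '[[3,-0.1,0,0],[6,-0.3,0,0],[9,-0.4,0,0],[11.45,-0.4,2,0],[11.45,-0.4,5,0],[11.45,-0.4,6.5,0],[11.45,-0.4,6.5,0],[11.45,-0.4,6.5,0],[11.45,-0.4,6.5,0]]' 1 60
python3 - <<'E'
from h import *
go(.4828,-.3269,.19,170.2)
o=bot.get_obs(); t=o['eef_pos']
for n in ('top','scene','wrist'):
    c,P=grab(n); np.savez('h_'+n,P=P,px=c['pixels']); 
    for nm,a,b in (('foot',-.122,-.109),('body',-.009,.001),('ridge',.026,.04)):
        m=(P[...,2]>t[2]+a)&(P[...,2]<t[2]+b)&(np.hypot(P[...,0]-t[0],P[...,1]-t[1])<.075)
        if m.sum()>5:
            Q=P[m]; ux=np.array([-.170,-.9855]); uy=np.array([.9855,-.170]); q=(Q[:,:2]-t[:2])*1000
            X=q@ux; Y=q@uy; print(n,nm,len(Q),np.median(Q[:,2]).round(4),'X',np.percentile(X,[1,99]).round(1),'Y',np.percentile(Y,[1,99]).round(1))
E
```

```text
t: 7.0
eef_pos: [0.4844, -0.3286, 0.1925]
tool_rot: [0.001, 0.082, 0.997, -0.0]
contact_force: [-0.1, 0.0, -4.9]
gripper_width: 0.206
grasp_force: 65.6
row [0.19 0.15 0.25] spin 0.006 | psi 170.54 tilt 0.11 tcp [ 0.4844 -0.3286  0.1925] t 7.0
top foot 332 0.0775 X [-38.9  31.9] Y [-56.3  46.9]
top body 198 0.1872 X [-24.5  19.2] Y [-42.6  35.9]
top ridge 107 0.2251 X [-12.4  10.6] Y [-32.8  27.1]
scene foot 492 0.0794 X [-37.3  34.6] Y [-49.4  55.3]
scene body 287 0.1891 X [-21.8  22.9] Y [-36.3  42.1]
scene ridge 183 0.2276 X [-12.6  14.6] Y [-26.6  32.9]
wrist foot 1270 0.0779 X [-37.9  33.8] Y [-50.2  28.8]
wrist body 2586 0.1878 X [-23.3  22. ] Y [-39.9  12.3]
wrist ridge 3456 0.2263 X [-11.4  10.8] Y [-30.6  27.7]
```

```bash
python3 -m jog '[[0.19,-0.08,1,0],[0.19,-0.08,1.8,0],[0.19,-0.08,1.8,0],[0.19,-0.08,1.8,0],[0.19,-0.08,1.8,0],[0.19,-0.08,1.8,0]]' 1 60
python3 - <<'E'
from h import *
go(.4824,-.3291,.1535,170.6)
print(bot.get_obs()['contact_force'])
E
```

```text
t: 7.65
eef_pos: [0.4816, -0.329, 0.1733]
tool_rot: [0.0, 0.082, 0.997, -0.0]
contact_force: [1.2, -0.1, -6.1]
gripper_width: 0.206
grasp_force: 65.6
row [-0.08  0.01  1.98] spin -0.001 | psi 170.56 tilt 0.03 tcp [ 0.4816 -0.329   0.1733] t 7.65
[ 1.18839653 -0.14103758 -6.08555612]
```

```bash
python3 -m jog '[[-0.06,0,0.2,0],[-0.06,0,0.4,0],[-0.06,0,0.6,0],[-0.06,0,0.8,0],[-0.06,0,0.8,0],[-0.06,0,0.8,0]]' 1 60
python3 - <<'E'
from h import *
go(.4824,-.3291,.1535,170.6)
print(bot.get_obs()['contact_force'])
E
```

```text
t: 8.15
eef_pos: [0.483, -0.3298, 0.1669]
tool_rot: [0.001, 0.082, 0.997, -0.001]
contact_force: [-1.9, 0.1, 5.6]
gripper_width: 0.207
grasp_force: 68.5
row [0.08 0.06 1.34] spin -0.001 | psi 170.54 tilt 0.18 tcp [ 0.483  -0.3298  0.1669] t 8.15
[-1.90431895  0.08138128  5.57153855]
```

```bash
python3 -m jog '[[0.1,0,0,0],[0.12,0,0,0],[0.12,0,0.2,0],[0.12,0,0.4,0],[0.12,0,0.4,0]]' 1 60
python3 - <<'E'
from h import *
go(.4824,-.3291,.1535,170.6)
o=bot.get_obs();print(o['contact_force'],o['torque'])
E
```

```text
t: 8.57
eef_pos: [0.4839, -0.3309, 0.1663]
tool_rot: [0.003, 0.083, 0.997, -0.003]
contact_force: [-6.4, 1.4, 25.8]
gripper_width: 0.21
grasp_force: 73.2
row [0.18 0.16 1.28] spin -0.001 | psi 170.52 tilt 0.5 tcp [ 0.4839 -0.3309  0.1663] t 8.5667
[-6.35057636  1.44463427 25.78029185] [0.30425374 1.2395814  0.02847159]
```

Both pegs seem to be touching from below without entering. I'm backing off and measuring the foot and pegs again from the side.

```bash
python3 -m jog '[[-0.12,0,-2,0],[-0.12,0,-5,0],[-0.12,0,-8.5,0],[-3,0,-8.5,0],[-6,0,-8.5,0],[-9,0,-8.5,0],[-11.5,0,-8.5,0],[-11.5,0,-8.5,0],[-11.5,0,-8.5,0],[-11.5,0,-8.5,0],[-11.5,0,-8.5,0],[-11.5,0,-8.5,0]]' 1 60
cat >> h.py <<'E'
def rel(P,t,psi):
    ux=np.array([np.cos(np.radians(psi+90)),np.sin(np.radians(psi+90))]); uy=np.array([-ux[1],ux[0]])
    for nm,a,b in (('foot',-.124,-.108),('body',-.011,.001),('ridge',.025,.04)):
        m=(P[...,2]>t[2]+a)&(P[...,2]<t[2]+b)&(np.hypot(P[...,0]-t[0],P[...,1]-t[1])<.075)
        Q=P[m]
        if len(Q)>5:
            q=(Q[:,:2]-t[:2])*1000; X=q@ux; Y=q@uy
            print(nm,len(Q),np.median(Q[:,2]-t[2]).round(4),'X',np.percentile(X,[.5,99.5]).round(1),'Y',np.percentile(Y,[.5,99.5]).round(1),rect(Q))
E
python3 - <<'E'
from h import *
go(.4824,-.3291,.1535,170.6)
t=bot.get_obs()['eef_pos']
c,P=grab('wrist'); np.savez('w4',P=P,px=c['pixels'],pose=c['pose']); save(c,'w4.png'); pegs(P); rel(P,t,170.5)
for n in('top','scene'):
    c,P=grab(n); print(n); pegs(P); rel(P,t,170.5)
E
```

```text
t: 9.57
eef_pos: [0.5931, -0.3481, 0.246]
tool_rot: [-0.0, 0.083, 0.997, -0.0]
contact_force: [1.2, -0.1, -6.2]
gripper_width: 0.205
grasp_force: 65.5
row [11.23  0.06  9.26] spin -0.002 | psi 170.51 tilt 0.05 tcp [ 0.5931 -0.3481  0.246 ] t 9.5667
peg 42 top 34 [ 451.4 -321.7   31.3] (array([ 451.6, -321.8]), array([6.4, 6.7]), 81.2) 0.0334
peg 82 top 72 [ 514.3 -332.4   31.5] (array([ 514.6, -332.4]), array([12.4, 11.2]), 67.2) 0.0335
plate 7735 (array([ 482.9, -327. ]), array([109.4, 128.1]), 80.4)
foot 1291 -0.115 X [-38.   33.7] Y [-50.2  35.6] (array([ 594.6, -346.2]), array([ 72.1, 103. ]), 80.5)
body 2610 -0.0051 X [-23.5  22.1] Y [-40.1  14.5] (array([ 582. , -345.5]), array([46.1, 57.9]), 80.5)
ridge 3483 0.0335 X [-14.4  13.6] Y [-30.9  28.2] (array([ 591.2, -349. ]), array([39.6, 61.5]), 62.6)
top
peg 18 top 11 [ 511.4 -330.8   32.4] (array([ 512., -330.]), array([9.3, 9.1]), 1.7) 0.039
peg 10 top 3 [ 448.4 -318.6   33.1] (array([ 448.5, -319.6]), array([8.1, 6. ]), 87.9) 0.0349
plate 0 
foot 379 -0.1152 X [-38.9  33.8] Y [-52.1  51.4] (array([ 593.5, -345.5]), array([ 73. , 104.7]), 80.8)
body 238 -0.0054 X [-24.5  20.9] Y [-41.8  35.7] (array([ 590.5, -346.2]), array([46.2, 78. ]), 80.3)
ridge 114 0.0326 X [-15.5  12.9] Y [-32.4  -2.9] (array([ 574.6, -345.6]), array([28.4, 28.4]), 1.6)
scene
plate 0 
foot 666 -0.1131 X [-38.   34.5] Y [-50.2  55.3] (array([ 595.5, -346.4]), array([ 73.2, 108.2]), 80.4)
body 388 -0.0034 X [-22.2  23.4] Y [-36.5  42.3] (array([ 594.9, -348.6]), array([46.5, 82.2]), 80.4)
ridge 237 0.0352 X [-13.8  14.8] Y [-26.8  33.1] (array([ 595.9, -350. ]), array([59.4, 31.2]), 0.7)
```

The foot is off relative to the TCP (about -2.4 mm in head x, +1.5 mm in head y), so the target TCP is (0.4810, -0.3291).

```bash
python3 -m jog '[[3,0,0,0],[6,0,0,0],[9,0,0,0],[11.37,0.03,1,0],[11.37,0.03,4,0],[11.37,0.03,6.8,0],[11.37,0.03,6.8,0],[11.37,0.03,6.8,0],[11.37,0.03,6.8,0],[11.37,0.03,6.8,0],[11.37,0.03,6.8,0]]' 1 60
python3 - <<'E'
from h import *
go(.4810,-.3291,.1535,170.5)
print(bot.get_obs()['contact_force'])
E
```

```text
t: 10.63
eef_pos: [0.4836, -0.3292, 0.18]
tool_rot: [0.002, 0.082, 0.997, -0.001]
contact_force: [0.8, 0.3, -5.1]
gripper_width: 0.204
grasp_force: 65.5
row [ 0.27 -0.03  2.65] spin 0.001 | psi 170.57 tilt 0.2 tcp [ 0.4836 -0.3292  0.18  ] t 10.6333
[ 0.7518315   0.30273834 -5.10459024]
```

```bash
python3 -m jog '[[0.27,-0.03,0.3,0],[0.27,-0.03,0.5,0],[0.27,-0.03,0.5,0],[0.27,-0.03,0.5,0],[0.27,-0.03,0.5,0]]' 1 60
python3 - <<'E'
from h import *
go(.4810,-.3291,.1535,170.5)
E
```

```text
t: 11.05
eef_pos: [0.4793, -0.3287, 0.1731]
tool_rot: [0.0, 0.082, 0.997, 0.0]
contact_force: [-0.2, 0.6, -6.3]
gripper_width: 0.213
grasp_force: 65.6
row [-0.17 -0.02  1.96] spin 0.001 | psi 170.55 tilt 0.01 tcp [ 0.4793 -0.3287  0.1731] t 11.05
```

```bash
python3 -m jog '[[-0.1,0,0,0],[-0.15,0,0,0],[-0.15,0,0,0],[-0.15,0,0,0],[-0.15,0,0,0],[-0.15,0,0,0]]' 1 60
python3 - <<'E'
from h import *
go(.4810,-.3291,.1535,170.5)
E
```

```text
t: 11.55
eef_pos: [0.4807, -0.3289, 0.1731]
tool_rot: [-0.0, 0.082, 0.997, 0.0]
contact_force: [0.6, -0.9, -4.7]
gripper_width: 0.207
grasp_force: 65.6
row [-0.03 -0.02  1.96] spin 0.001 | psi 170.55 tilt 0.0 tcp [ 0.4807 -0.3289  0.1731] t 11.55
```

Settled on target. Inserting gently.

```bash
python3 -m jog '[[0,0,0.2,0],[0,0,0.4,0],[0,0,0.6,0],[0,0,0.8,0],[0,0,0.8,0],[0,0,0.8,0]]' 1 60
python3 - <<'E'
from h import *
go(.4810,-.3291,.1535,170.5)
o=bot.get_obs();print(o['contact_force'],o['torque'])
E
```

```text
t: 12.05
eef_pos: [0.4819, -0.3296, 0.1667]
tool_rot: [0.001, 0.082, 0.997, -0.001]
contact_force: [-2.0, -0.1, 5.2]
gripper_width: 0.21
grasp_force: 68.4
row [0.09 0.03 1.32] spin 0.001 | psi 170.54 tilt 0.17 tcp [ 0.4819 -0.3296  0.1667] t 12.05
[-2.03762099 -0.11570203  5.19172234] [ 0.0343237   0.39882107 -0.00517897]
```

Still on the peg tips. I'll search with light contact toward -x/+y, where the top view and the force both point.

```bash
python3 -m jog '[[0.1,0.05,0,0],[0.15,0.1,0,0],[0.2,0.15,0,0],[0.2,0.15,0.1,0],[0.2,0.15,0.1,0]]' 1 60
python3 - <<'E'
from h import *
go(.4810,-.3291,.1535,170.5)
o=bot.get_obs();print(o['torque'])
E
python3 -m jog '[[0.05,0,0,0],[0.1,0,0,0],[0.15,0,0,0],[0.15,0,0,0]]' 1 60
python3 -m jog '[[0,0.05,0,0],[0,0.1,0,0],[0,0.15,0,0],[0,0.15,0,0]]' 1 60
```

```text
t: 12.47
eef_pos: [0.4802, -0.3281, 0.1662]
tool_rot: [0.001, 0.082, 0.997, -0.001]
contact_force: [-2.4, -0.2, 10.7]
gripper_width: 0.21
grasp_force: 69.8
row [-0.09 -0.09  1.27] spin 0.001 | psi 170.54 tilt 0.22 tcp [ 0.4802 -0.3281  0.1662] t 12.4667
[-0.08163148  0.59243433  0.00389891]
t: 12.8
eef_pos: [0.4785, -0.3277, 0.1659]
tool_rot: [0.001, 0.083, 0.997, -0.001]
contact_force: [-2.3, -0.5, 9.9]
gripper_width: 0.21
grasp_force: 69.2
t: 13.13
eef_pos: [0.4789, -0.3263, 0.166]
tool_rot: [0.001, 0.082, 0.997, -0.001]
contact_force: [-3.5, -0.1, 8.6]
gripper_width: 0.206
grasp_force: 69.1
```

```bash
python3 - <<'E'
from h import *
t=bot.get_obs()['eef_pos']
c,P=grab('scene'); a=cv2.resize(c['pixels'][170:320,120:270,::-1],(600,600),interpolation=cv2.INTER_CUBIC); a=cv2.convertScaleAbs(a,alpha=1.7); rel(P,t,170.5)
w,Pw=grab('wrist'); b=cv2.resize(w['pixels'][100:250,250:400,::-1],(200,200)); rel(Pw,t,170.5)
c,P=grab('top'); d=cv2.resize(c['pixels'][180:260,400:480,::-1],(200,200),interpolation=cv2.INTER_CUBIC); rel(P,t,170.5)
cv2.imwrite('pics/x1.png',np.hstack([a,np.vstack([b,d,np.zeros((200,200,3),np.uint8)])]))
E
```

```text
foot 528 -0.1129 X [-35.7  37. ] Y [-46.4  58.2] (array([ 484.1, -327.4]), array([ 73.6, 107.7]), 80.4)
body 301 -0.0031 X [-21.6  23.7] Y [-36.   44.1] (array([ 482.4, -327.6]), array([45.8, 82.7]), 79.8)
ridge 187 0.035 X [-16.1  14.9] Y [-27.8  32.7] (array([ 480.9, -326.5]), array([31.5, 60.6]), 89.4)
foot 1246 -0.1152 X [-35.8  35.9] Y [-48.7 -13.3] (array([ 452.8, -322.1]), array([72.2, 44.6]), 80.3)
body 2584 -0.0051 X [-23.1  22.7] Y [-39.8  13.2] (array([ 467.4, -324.2]), array([46.1, 56.6]), 80.3)
ridge 3494 0.0337 X [-14.4  13.2] Y [-31.   27.9] (array([ 477.6, -324. ]), array([62.2, 39.3]), 6.4)
foot 325 -0.1151 X [-36.9  34.9] Y [-51.   52.6] (array([ 480. , -325.4]), array([ 72.4, 104.1]), 80.6)
body 196 -0.006 X [-24.3  22. ] Y [-41.8  37.9] (array([ 477.3, -325. ]), array([46.7, 80.3]), 79.9)
ridge 103 0.0327 X [-14.   10.5] Y [-32.5  26.5] (array([ 476.6, -322.3]), array([26., 59.]), 84.7)
```

View pics/x1.png

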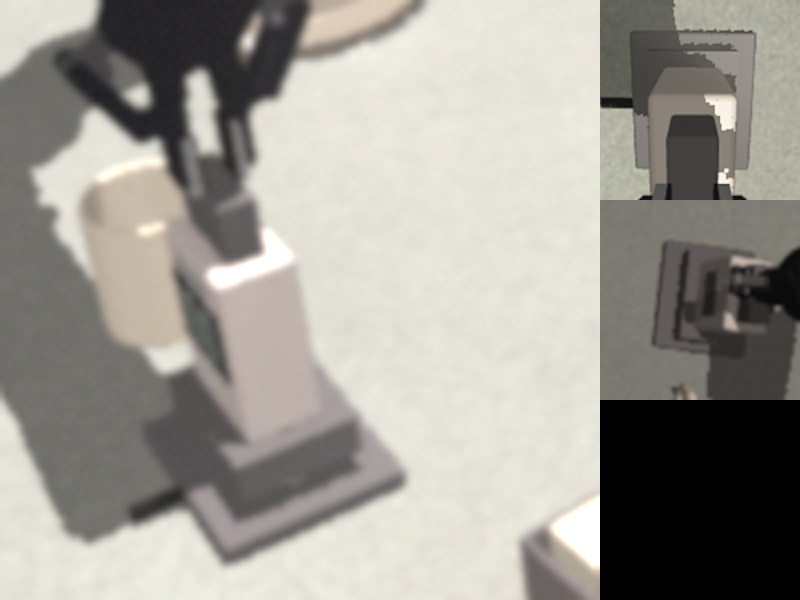

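The crop shows the head standing on the peg tips at (290,470). A teal-black window on its left face at (210,320) points to the cable side at (150,505). So the grey panel seen at the start was on the back, and the head is half a turn wrong. I'll check the colours, then lift and turn it.

```bash
python3 - <<'E'
from h import *
S=np.load('scene.npz')['px']; print('start panel',S[200:208,295:304].reshape(-1,3).mean(0), 'ridge',S[172:178,300:308].reshape(-1,3).mean(0))
c,P=grab('scene'); print('now window',c['pixels'][246:254,170:175].reshape(-1,3).mean(0))
E
python3 -m jog '[[0,0,-2,0],[0,0,-5,0],[0,0,-8.5,0.1],[0,0,-8.5,0.22],[0,0,-8.5,0.34],[0,0,-8.5,0.46],[0,0,-8.5,0.58],[0,0,-8.5,0.7],[0,0,-8.5,0.82],[0,0,-8.5,0.94],[0,0,-8.5,1.06],[0,0,-8.5,1.18],[0,0,-8.5,1.3],[0,0,-8.5,1.42],[0,0,-8.5,1.5],[0,0,-8.5,1.5]]' 1 60
python3 - <<'E'
from h import *
go(.368,-.308,.255,-9.9)
E
```

```text
start panel [61.70833333 59.06944444 58.01388889] ridge [64.22916667 61.0625     60.14583333]
now window [62.475 61.35  59.125]
t: 14.67
eef_pos: [0.4773, -0.3248, 0.248]
tool_rot: [-0.001, 0.74, 0.672, -0.0]
contact_force: [-0.5, 0.5, -5.4]
gripper_width: 0.207
grasp_force: 65.7
row [  0.62 -11.04  -0.68] spin 1.647 | psi 84.48 tilt 0.1 tcp [ 0.4773 -0.3248  0.248 ] t 14.6667
```

```bash
python3 - <<'E'
from h import *
c,P=grab('scene'); 
a=cv2.resize(c['pixels'][150:300,140:240,::-1],(400,600),interpolation=cv2.INTER_CUBIC); a=cv2.convertScaleAbs(a,alpha=1.7)
b=cv2.imread('pics/x1.png')[0:600,60:460]
np.savez('sA',P=P,px=c['pixels'])
cv2.imwrite('pics/x2.png',np.hstack([a,b]))
E
```

```text
(no output)
```

View pics/x2.png

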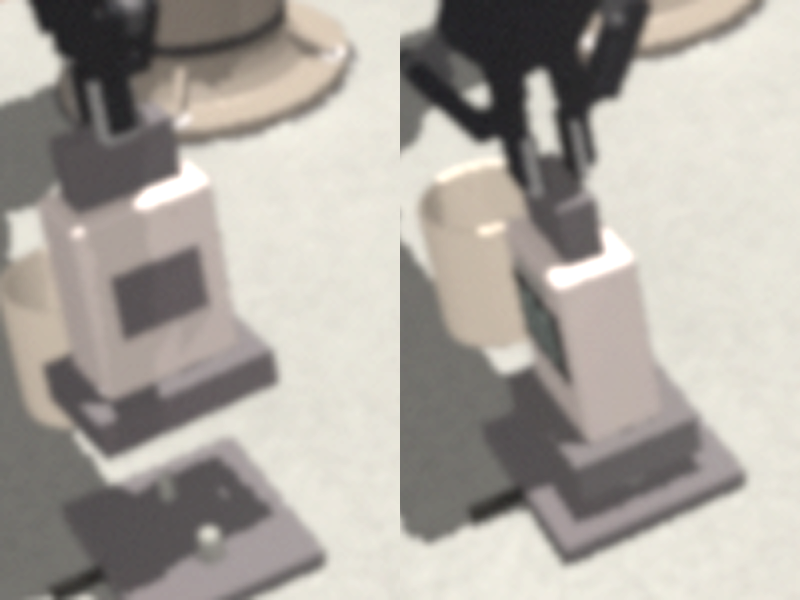

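The comparison settles it: the face at left (160,290) is a plain grey panel (back), while the other at (545,320) is the framed teal-black window. The half turn is right, so I'm continuing it and measuring again from the robot side.

```bash
python3 -m jog '[[0,0,-1,0.12],[0.1,-2,-1.5,0.24],[0.2,-4,-1.5,0.36],[0.3,-6,-1.5,0.48],[0.4,-8,-1.5,0.6],[0.6,-10,-1.5,0.72],[0.6,-11,-1.5,0.84],[0.6,-11,-1.5,0.96],[0.6,-11,-1.5,1.08],[0.6,-11,-1.5,1.2],[0.6,-11,-1.5,1.32],[0.6,-11,-1.5,1.44],[0.6,-11,-1.5,1.56],[0.6,-11,-1.5,1.647],[0.6,-11,-1.5,1.647],[0.6,-11,-1.5,1.647],[0.6,-11,-1.5,1.647],[0.6,-11,-1.5,1.647],[0.6,-11,-1.5,1.647]]' 1 60
python3 - <<'E'
from h import *
go(.4828,-.3265,.175,-9.9)
t=bot.get_obs()['eef_pos']
for n in('wrist','top','scene'):
    c,P=grab(n); print(n); pegs(P); rel(P,t,-9.9)
E
```

```text
t: 16.3
eef_pos: [0.3688, -0.3091, 0.264]
tool_rot: [-0.0, 0.996, -0.084, -0.0]
contact_force: [-0.8, -0.8, -5.2]
gripper_width: 0.207
grasp_force: 65.7
row [11.53 -0.19  8.9 ] spin 0.004 | psi -9.66 tilt 0.0 tcp [ 0.3688 -0.3091  0.264 ] t 16.3
wrist
peg 96 top 81 [ 512.8 -331.3   31.5] (array([ 512.8, -330.8]), array([12., 12.]), 78.2) 0.0334
peg 32 top 27 [ 450.3 -320.    31.1] (array([ 450., -320.]), array([7. , 6.6]), 80.3) 0.0333
plate 7207 (array([ 482. , -325.7]), array([109.5, 129.3]), 80.2)
foot 1287 -0.1142 X [-36.6  35.2] Y [-51.6  33.3] (array([ 368.4, -309.7]), array([ 72.1, 103.9]), 80.3)
body 2660 -0.0046 X [-22.5  23.1] Y [-39.9  15.3] (array([ 379.5, -310.6]), array([46.1, 58.3]), 80.4)
ridge 3458 0.0338 X [-13.2  14.2] Y [-30.1  28.6] (array([ 369.8, -310.1]), array([61.5, 39.5]), 7.1)
top
peg 19 top 12 [ 511.6 -331.3   31.8] (array([ 512.1, -330.6]), array([9.7, 9.2]), 84.0) 0.0335
peg 9 top 5 [ 449.  -320.4   31.3] (array([ 448.4, -320.3]), array([7.1, 4.9]), 11.5) 0.0316
plate 0 
foot 424 -0.1148 X [-36.5  35.4] Y [-50.   53.5] (array([ 366.9, -309.4]), array([ 72.2, 104. ]), 79.9)
body 283 -0.0054 X [-21.7  23.9] Y [-38.3  41.2] (array([ 367.5, -307.9]), array([46.1, 79.7]), 80.2)
ridge 147 0.0329 X [-9.6 11.8] Y [-28.3  31. ] (array([ 367.7, -307.8]), array([21.5, 59.6]), 80.7)
scene
peg 18 top 9 [ 454.4 -323.2   33.1] (array([ 455.3, -323.2]), array([5.6, 4.7]), 7.8) 0.0373
peg 38 top 25 [ 517.1 -333.6   32.7] (array([ 515.5, -332.2]), array([11. , 18.6]), 56.1) 0.0363
plate 0 
foot 484 -0.1134 X [-38.6  34.7] Y [-56.   50.4] (array([ 368.4, -311.1]), array([ 74.1, 112.5]), 80.2)
body 270 -0.0036 X [-24.   21.6] Y [-44.2  35.3] (array([ 372.9, -310.7]), array([46.3, 81.4]), 80.5)
ridge 171 0.0348 X [-16.   13.6] Y [-33.8  26.3] (array([ 372.7, -311.4]), array([30.2, 60.8]), 87.2)
```

```bash
python3 -m jog '[[3,0,0,0],[6,-0.1,0,0],[9,-0.3,0,0],[11.45,-0.32,1,0],[11.45,-0.32,4,0],[11.45,-0.32,7,0],[11.45,-0.32,8.7,0],[11.45,-0.32,8.7,0],[11.45,-0.32,8.7,0],[11.45,-0.32,8.7,0],[11.45,-0.32,8.7,0],[11.45,-0.32,8.7,0],[11.45,-0.32,8.7,0],[11.45,-0.32,8.7,0]]' 1 60
python3 -c "
from h import *
go(.4822,-.3252,.1535,-9.8)"
```

```text
t: 17.62
eef_pos: [0.4824, -0.3254, 0.1776]
tool_rot: [0.0, 0.996, -0.085, 0.0]
contact_force: [-0.9, 0.3, -6.0]
gripper_width: 0.206
grasp_force: 65.7
row [-0.03 -0.02  2.41] spin 0.001 | psi -9.75 tilt 0.05 tcp [ 0.4824 -0.3254  0.1776] t 17.6167
```

```bash
python3 -m jog '[[0,0,0.3,0],[0,0,0.6,0],[0,0,0.9,0],[0,0,1.2,0],[0,0,1.4,0],[0,0,1.4,0],[0,0,1.4,0]]' 1 60
python3 -c "
from h import *
go(.4822,-.3252,.1535,-9.8)"
```

```text
t: 18.2
eef_pos: [0.4821, -0.3252, 0.1629]
tool_rot: [-0.0, 0.996, -0.085, -0.0]
contact_force: [0.3, 0.2, -5.0]
gripper_width: 0.207
grasp_force: 65.7
row [ 0.01 -0.    0.94] spin 0.001 | psi -9.75 tilt 0.03 tcp [ 0.4821 -0.3252  0.1629] t 18.2
```

Below the earlier blocking height with no contact force, so it is entering. Going down to the seat.

```bash
python3 -m jog '[[0,0,0.3,0],[0,0,0.6,0],[0,0,0.9,0],[0,0,1.1,0],[0,0,1.15,0],[0,0,1.15,0],[0,0,1.15,0]]' 1 60
python3 -c "
from h import *
go(.4822,-.3252,.1525,-9.8)"
```

```text
t: 18.78
eef_pos: [0.4825, -0.3261, 0.1526]
tool_rot: [0.001, 0.996, -0.085, 0.001]
contact_force: [-3.0, -1.1, 5.7]
gripper_width: 0.205
grasp_force: 68.3
row [-0.04 -0.09  0.01] spin 0.0 | psi -9.78 tilt 0.1 tcp [ 0.4825 -0.3261  0.1526] t 18.7833
```

Contact at the seat height (0.1526). Releasing, rising and checking.

```bash
python3 -m jog '[[0,0,0,0],[0,0,0,0],[0,0,0,0],[0,0,0,0],[0,0,0,0],[0,0,0,0]]' -1 60
python3 -m jog '[[0,0,-2,0],[0,0,-5,0],[0,0,-8,0],[0,0,-11,0],[0,0,-11,0],[0,0,-11,0],[0,0,-11,0]]' -1 60
python3 - <<'E'
from h import *
t=np.array([.482,-.3255,.1526])
c,P=grab('wrist'); rel(P,t,-9.9)
go(.534,.3065,.25,-7)
c,P=grab('top')
m=(P[...,2]>.15)&(P[...,2]<.2)&(abs(P[...,0]-.533)<.08)&(abs(P[...,1]-.307)<.04); print(rect(P[m]),m.sum())
E
```

```text
t: 19.28
eef_pos: [0.4824, -0.3251, 0.1516]
tool_rot: [-0.0, 0.996, -0.085, 0.0]
contact_force: [0.0, 0.2, -0.2]
gripper_width: 0.999
grasp_force: 0.0
t: 19.87
eef_pos: [0.4819, -0.3251, 0.2611]
tool_rot: [-0.0, 0.996, -0.085, -0.0]
contact_force: [-0.1, -0.3, -1.2]
gripper_width: 0.999
grasp_force: 0.0
foot 919 -0.1144 X [-36.4  35.3] Y [-51.1  52. ] (array([ 481. , -325.9]), array([ 72. , 104.2]), 80.2)
body 1602 -0.0047 X [-23.7  22. ] Y [-39.   38.8] (array([ 481.7, -326.3]), array([46.1, 78.7]), 80.2)
ridge 1394 0.0334 X [-11.9   9.5] Y [-29.4  29.7] (array([ 481.6, -326.7]), array([21.5, 59.7]), 79.9)
row [ -5.52 -63.12   1.09] spin -0.048 | psi -9.75 tilt 0.11 tcp [ 0.4815 -0.3249  0.2604] t 19.9167
(array([532.9, 306.8]), array([ 27. , 105.2]), 82.2) 475
```

The head is seated: foot top at 0.038 m, level, and within a millimetre of the dock centre. Now to the book.

```bash
python3 -m jog '[[-1,-3,0,0],[-2,-7,0,0],[-5.5,-63.1,0,-0.048],[-5.5,-63.1,0,-0.048],[-5.5,-63.1,0,-0.048],[-5.5,-63.1,0,-0.048],[-5.5,-63.1,0,-0.048],[-5.5,-63.1,0,-0.048],[-5.5,-63.1,0,-0.048],[-5.5,-63.1,0,-0.048],[-5.5,-63.1,0,-0.048],[-5.5,-63.1,0,-0.048],[-5.5,-63.1,0,-0.048],[-5.5,-63.1,0,-0.048],[-5.5,-63.1,0,-0.048],[-5.5,-63.1,0,-0.048],[-5.5,-63.1,0,-0.048],[-5.5,-63.1,0,-0.048],[-5.5,-63.1,0,-0.048],[-5.5,-63.1,0,-0.048]]' -1 60
python3 - <<'E'
from h import *
c,P=grab('wrist'); save(c,'w5.png')
m=(P[...,2]>.15)&(P[...,2]<.2)&(abs(P[...,0]-.533)<.08)&(abs(P[...,1]-.307)<.035)
Q=P[m]; print(rect(Q),len(Q),np.percentile(Q[:,2],[5,50,99]).round(4))
T=Q[Q[:,2]>.168]; print(rect(T),len(T))
m=(P[...,2]>.09)&(P[...,2]<.14)&(abs(P[...,0]-.533)<.08)&(abs(P[...,1]-.307)<.15)
n,l,s,_=cv2.connectedComponentsWithStats(m.astype(np.uint8))
for i in range(1,n):
    if s[i,4]>150: print('neighbour',s[i].tolist(),rect(P[l==i]),np.percentile(P[l==i][:,2],95).round(3))
go(.534,.3065,.14,-7)
E
```

```text
t: 21.63
eef_pos: [0.5353, 0.3037, 0.261]
tool_rot: [0.001, 0.998, -0.062, -0.0]
contact_force: [0.5, 0.0, 0.7]
gripper_width: 0.999
grasp_force: 0.0
(array([534.2, 307.8]), array([ 26.1, 106.4]), 82.5) 2658 [0.1699 0.1714 0.1762]
(array([534.2, 307.8]), array([ 26.1, 106.4]), 82.5) 2600
neighbour [362, 129, 31, 89, 2160] (array([527.2, 235.1]), array([ 26.7, 106.1]), 82.4) 0.116
neighbour [232, 131, 37, 94, 2652] (array([543.3, 384.7]), array([ 26.8, 106.4]), 83.6) 0.131
row [-0.17 -0.27 12.13] spin -0.003 | psi -7.15 tilt 0.08 tcp [0.5354 0.3038 0.2613] t 21.6833
```

View pics/w5.png

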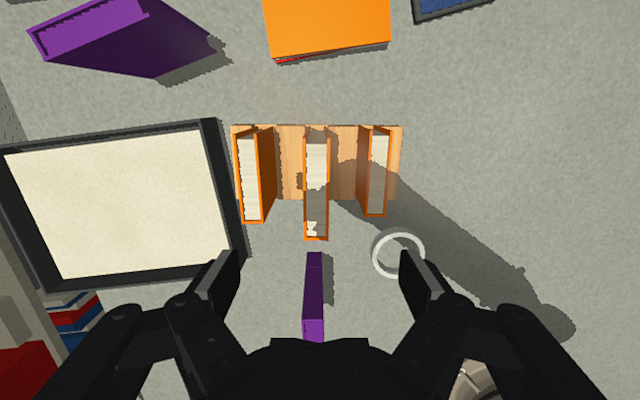

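The picture shows the tall book's top at (316,185), spine end at (316,238), between the low neighbour (378,170) and the mid neighbour (250,175). Purple copies are at (313,295) and (100,30). Gripping at (0.5342, 0.3078).

```bash
python3 -m jog '[[-0.17,-0.38,1,0.006],[-0.17,-0.38,3,0.006],[-0.17,-0.38,5,0.006],[-0.17,-0.38,7,0.006],[-0.17,-0.38,7,0.006],[-0.17,-0.38,7,0.006],[-0.17,-0.38,7,0.006],[-0.17,-0.38,7,0.006]]' -1 60
python3 -c "
from h import *
go(.5342,.3078,.140,-7.5)"
```

```text
t: 22.35
eef_pos: [0.5344, 0.3104, 0.1931]
tool_rot: [-0.001, 0.998, -0.064, 0.001]
contact_force: [0.7, 0.6, 0.0]
gripper_width: 1.001
grasp_force: 0.0
row [0.   0.27 5.31] spin 0.002 | psi -7.37 tilt 0.14 tcp [0.5344 0.3104 0.1931] t 22.35
```

```bash
python3 -m jog '[[0,0.2,0,0],[0,0.2,1.5,0],[0,0.2,3,0],[0,0.2,4.5,0],[0,0.2,5.3,0],[0,0.2,5.3,0],[0,0.2,5.3,0],[0,0.2,5.3,0]]' -1 60
python3 -c "
from h import *
go(.5342,.3078,.140,-7.5)"
```

```text
t: 23.02
eef_pos: [0.5341, 0.3084, 0.1398]
tool_rot: [-0.001, 0.998, -0.064, 0.001]
contact_force: [0.1, -0.2, 1.2]
gripper_width: 1.0
grasp_force: 0.0
row [ 0.02  0.06 -0.02] spin 0.003 | psi -7.35 tilt 0.1 tcp [0.5341 0.3084 0.1398] t 23.0167
```

```bash
python3 -m jog '[[0,0.06,0,0],[0,0.06,0,0],[0,0.06,0,0],[0,0.06,0,0],[0,0.06,0,0],[0,0.06,0,0],[0,0.06,0,0],[0,0.06,0,0],[0,0.06,0,0]]' 1 80
python3 -m jog '[[0,0,-1,0],[0,0,-2,0],[0,0,-3.5,0],[0,0,-5,0],[0,0,-7,0],[0,0,-9,0],[0,0,-11,0],[0,0,-13,0],[0,0,-14,0],[0,0,-14,0],[0,0,-14,0],[0,0,-14,0]]' 1 80
python3 - <<'E'
from h import *
go(.508,-.179,.28,80)
c,P=grab('scene'); save(c,'s6.png')
c,P=grab('wrist')
t=bot.get_obs()['eef_pos']
m=(P[...,2]>t[2]+.01)&(P[...,2]<t[2]+.05)&(np.hypot(P[...,0]-t[0],P[...,1]-t[1])<.08)
Q=P[m]; print(rect(Q),len(Q),np.percentile(Q[:,2]-t[2],[5,50,99]).round(4))
E
```

```text
t: 23.77
eef_pos: [0.5336, 0.3076, 0.1392]
tool_rot: [-0.0, 0.998, -0.064, 0.0]
contact_force: [-0.5, -0.4, 5.2]
gripper_width: 0.262
grasp_force: 78.4
t: 24.77
eef_pos: [0.5327, 0.3066, 0.2771]
tool_rot: [0.001, 0.998, -0.064, -0.001]
contact_force: [-0.8, -0.2, -4.8]
gripper_width: 0.265
grasp_force: 78.8
row [ 3.76 48.48 -0.22] spin -1.524 | psi -7.35 tilt 0.14 tcp [0.5327 0.3066 0.2771] t 24.7667
(array([533.9, 307. ]), array([ 49.3, 106.4]), 82.8) 8194 [0.0302 0.032  0.0487]
```

View pics/s6.png

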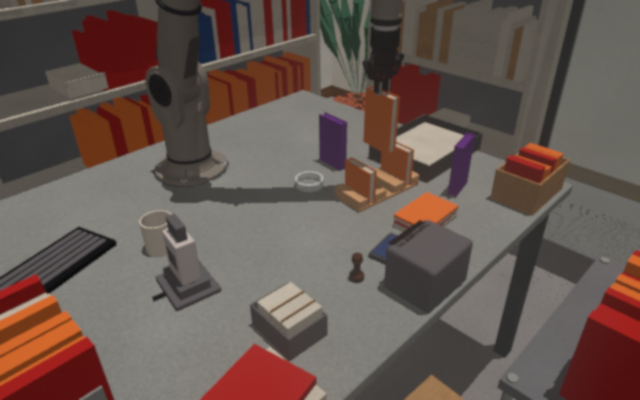

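The picture shows the tall book held at (380,120), clear of the stand. The two others are in place at (358,180) and (397,163), and the head is on its dock at (183,260). Carrying the book over.

```bash
python3 -m jog '[[0,1,-0.5,0],[0.3,3,-1,0],[0.6,6,-1,-0.05],[0.9,9,-1,-0.12],[1.2,12.5,-1,-0.22],[1.5,16,-1,-0.33],[1.8,19.5,-1,-0.44],[2.1,23,-1,-0.55],[2.4,26.5,-1,-0.66],[2.7,30,-1,-0.77],[3,33.5,-1,-0.88],[3.2,37,-1,-0.99],[3.4,40,-1,-1.1],[3.6,43,-1,-1.21],[3.67,45.5,-1,-1.32],[3.67,47.5,-1,-1.42],[3.67,48.7,-1,-1.5],[3.67,48.7,-1,-1.526],[3.67,48.7,-1,-1.526],[3.67,48.7,-1,-1.526]]' 1 80
python3 -c "
from h import *
go(.5068,-.1814,.193,80.1)"
```

```text
t: 26.53
eef_pos: [0.507, -0.1804, 0.2885]
tool_rot: [-0.0, 0.766, 0.643, -0.0]
contact_force: [-0.0, 0.4, -4.1]
gripper_width: 0.256
grasp_force: 79.0
row [-0.11  0.01  9.55] spin -0.002 | psi 80.01 tilt 0.04 tcp [ 0.507  -0.1804  0.2885] t 26.5333
```

```bash
python3 -m jog '[[0,0,1,0],[0,0,3,0],[0,0,5,0],[0,0,7,0],[0,0,8.5,0],[0,0,9.5,0],[0,0,9.5,0],[0,0,9.5,0],[0,0,9.5,0],[0,0,9.5,0],[0,0,9.5,0],[0,0,9.5,0],[0,0,9.5,0],[0,0,9.5,0]]' 1 80
python3 - <<'E'
from h import *
go(.5068,-.1814,.193,80.1)
t=bot.get_obs()['eef_pos']
ux=np.array([-.172,-.985]); uy=np.array([.985,-.172]); hc=np.array([.4815,-.3262])
for n in ('top','scene','wrist'):
    c,P=grab(n)
    for nm,a,b,ctr in (('book all',.07,.26,t[:2]),('book top',.212,.24,t[:2]),('head body',.13,.155,hc),('head foot',.03,.045,hc)):
        m=(P[...,2]>a)&(P[...,2]<b)&(np.hypot(P[...,0]-ctr[0],P[...,1]-ctr[1])<.068)
        if 'book' in nm: m&=(c['pixels'][...,0].astype(int)>c['pixels'][...,2]+25)|(nm=='book top')
        Q=P[m]
        if len(Q)<20: continue
        q=(Q[:,:2]-hc)*1000; X=q@ux; Y=q@uy
        print(n,nm,len(Q),rect(Q),'X',np.percentile(X,[1,99]).round(1),'Y',np.percentile(Y,[1,99]).round(1),'z',np.percentile(Q[:,2],[1,50,99]).round(3))
c,P=grab('scene'); a=cv2.resize(c['pixels'][150:310,110:310,::-1],(750,600),interpolation=cv2.INTER_CUBIC); cv2.imwrite('pics/x3.png',cv2.convertScaleAbs(a,alpha=1.7))
E
```

```text
t: 27.7
eef_pos: [0.5076, -0.1805, 0.1938]
tool_rot: [0.0, 0.766, 0.643, 0.0]
contact_force: [0.8, 0.2, -4.2]
gripper_width: 0.263
grasp_force: 79.1
row [-0.11 -0.06  0.08] spin -0.0 | psi 80.08 tilt 0.03 tcp [ 0.5076 -0.1805  0.1938] t 27.7
top book all 323 (array([ 502.9, -166. ]), array([89.2, 35.1]), 66.9) X [-203.2 -124.2] Y [-14.9  11.5] z [0.076 0.216 0.232]
top book top 209 (array([ 509. , -150.1]), array([49.3, 30.3]), 78.7) X [-202.5 -154.1] Y [-16.2  11.5] z [0.213 0.226 0.236]
scene book all 2838 (array([ 512.1, -180.1]), array([108.7,  38.4]), 79.6) X [-201.7  -95.9] Y [-10.8  17.5] z [0.071 0.16  0.232]
scene book top 576 (array([ 512.1, -179.9]), array([108.2,  44.4]), 75.5) X [-202.   -96.2] Y [-13.3  23.8] z [0.212 0.226 0.239]
scene head body 437 (array([ 484.1, -328.8]), array([45.6, 81.5]), 80.2) X [-20.3  24.6] Y [-35.   43.3] z [0.13  0.147 0.154]
scene head foot 506 (array([ 483.5, -328. ]), array([ 73.1, 108.5]), 80.1) X [-34.8  37.5] Y [-49.6  55.1] z [0.03  0.039 0.045]
wrist book all 4509 (array([ 507.1, -178.6]), array([106.9,  26.1]), 80.0) X [-203.1  -98.4] Y [-12.9  12.7] z [0.105 0.226 0.234]
wrist book top 7823 (array([ 507.3, -178.5]), array([106.9,  49.4]), 81.0) X [-202.6  -99.1] Y [-17.4  17.2] z [0.217 0.226 0.239]
wrist head body 990 (array([ 484. , -310.9]), array([15.4, 60.4]), 80.3) X [-22.8  -8.6] Y [-29.8  29.3] z [0.131 0.148 0.154]
```

View pics/x3.png

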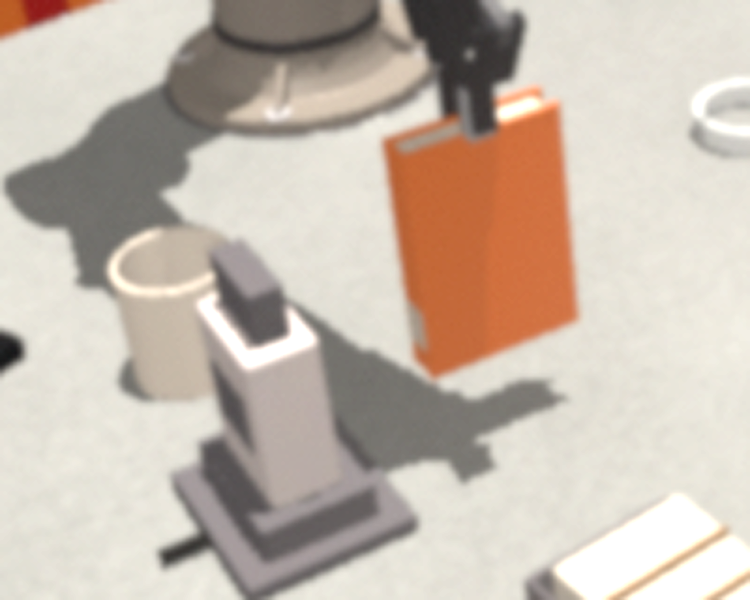

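The picture shows the label on the spine at (418,325) facing the head's window side, level with it. The grey back panel at (230,405) faces the cable stub (180,545). The spine is about 73 mm in front of the window and centred. Holding briefly, then handing in.

```bash
python3 -m jog '[[0,0,0,0],[0,0,0,0],[0,0,0,0],[0,0,0,0],[0,0,0,0],[0,0,0,0]]' 1 80
python3 -c "
from station import bot
print(bot.hand_in())"
```

```text
t: 28.4
eef_pos: [0.5075, -0.1804, 0.1936]
tool_rot: [0.0, 0.766, 0.643, 0.0]
contact_force: [-0.4, 0.5, -5.1]
gripper_width: 0.26
grasp_force: 79.1
the job is handed in; nothing more can be done
None
```

I handed the job in at 28.4 s, with the head seated on its dock, window to the front and released, and the tallest volume held still with its label level with the window and about 73 mm in front of it; no verdict came back.

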